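# Find the closed end of a tube adapter on the sprung gauge and hold it hole-up

### The arm

A 7-joint arm with a two-finger parallel gripper is mounted at the origin on a cart in front of the work surface, level with it; the furniture and walls round the work are solid. World frame = base frame: x ahead of the robot, y to its left, z up, the work surface at z = 0. Lengths are in m, angles in degrees, forces in N, time in s.
With the tool pointing down it reaches from about 0.4 to 0.75 m from the base axis. Payload 19.5 kg.
Tool frame: the origin (TCP) lies on the centre line of the jaws, within the pads' length; the fingertips stand 22 mm ahead of it and the grasp point (between the pads) lies 3 mm ahead of it; z points along the fingers, y is the line along which they close (so a half turn about z gives the same grasp; the last joint's range is limited). The gripper opens to 85 mm and grips with 20 to 120 N. Pads are 22 mm wide; open, the fingers measure 114 mm over their backs; the gripper's body (76 mm by 85 mm) begins 54 mm behind the grasp point. The pads swing forward as they close: fully open they stand 13 mm farther back than shut.
Start: joints at [-69.54, 40.479, -1.581, 85.061, 1.261, 54.483, -4.326], TCP at [0.223, 0.53, 0.253] pointing down, gripper open.
Joint ranges: [-155.06, 155.06], [-18.47, 123.98], [-90, 86.84], [0, 140.48], [-83.41, 263.41], [0, 116], [-161.91, 161.91]. Speed limits (degrees/s): [108.29, 108.29, 147.25, 147.25, 172.46, 172.46, 172.46].

### API

Orientations are given as a 3x3 rotation matrix whose columns are the frame's x, y, z axes.
In Python, from rig import robot gives the robot as it stands.
- The arm moves only by the tool move_arm, never from a script. Its argument "increments" is a list of rows, each a list of 3 entries, a list of its own where there are three numbers: the turn, a rotation vector about the tool's x, y, z in rad, then the shift along the tool's x, y, z in mm, then the opening, from 0 (shut) to 1 (fully open). In form: [[[ax, ay, az], [dx, dy, dz], grip], ...]. A call has 1 to 10 rows; each row shifts and turns the commanded pose from where the row before left it, along the tool's axes as they then stand; what a row does not reach is not made up. A row lasts 1/12 s, in which the tool goes at most 41.7 mm and 7.16 degrees, less where a joint would pass 70% of its speed; a pose out of reach is approached as far as the arm can. A call with a gripper value outside its range is refused whole. The fingers move at their own pace and stop on an object; "newtons" is the grip in N (left out, the last holds). Time passes only in rows, so rows that do not move let the fingers close. It gives the time, the measured TCP pose, the force, the opening and the grip force at its end, in the units of the state.
- robot.sense(): the state, without advancing time (a new reading comes with each control period).
- robot.snapshot(name): name is "scene" or "top" or "wrist"; returns a dict with "frame" (420x560x3 uint8, red, green, blue), "range_z" (420x560 float32, m along the optical axis (not along the pixel's ray), 0 where there is no reading), "vertical_fov" (degrees; the focal length in pixels is half the picture's height over the tangent of half this angle, whatever the lens; pixels are square), "cx", "cy" (the principal point, pixels), "distortion" ([k1, k2, p1, p2, k3] as OpenCV has them; the pictures are not rectified), "R" (3x3) and "t" (3): a world point X has camera coordinates R X + t. Camera axes: x right, y down, z forward; pixel columns grow to the right and rows downward; lengths in m; the calibration is good to about 2 mm. A picture is of the moment at which its call begins.
- robot.close_job(): hands the job in; it is judged then, once.
The state is a dict: "time_s": time; "joint_positions": joint angles; "qd": joint speeds; "joint_torque": joint torques, N m; "eef_pos": TCP position; "orientation": TCP orientation; "wrist_force": force on the tool from outside, world axes, zero at the start; "torque": the same for the moment, N m; "gripper_width": finger opening in m; "gripper_force": force on a finger pad.
Only numpy, scipy, OpenCV 4.12 (cv2) and the standard library are available. Lean on these libraries where they do the work, as an engineer would, in place of code of your own. Each camera call takes 0.05 s, during which the arm holds its last target. There are 200 camera calls.

### The job

A square aluminium tube adapter lies on its side on the bench; it looks the same all round, but one end has a blind hole and the other end is closed. Pick it up, turn it hole-up and, keeping hold of it upright, press its closed end down onto the check gauge's sprung plunger until the plunger is fully down (if the plunger just disappears into the adapter, it is the wrong way round: turn it over). Then lift it so that its lower end is at least 15 cm above the bench and finish still holding it there in the gripper, upright, hole up and still; leave the bottle, the round adapter and the tube rack where they stand.

Things in the scene. Friction and masses are not known exactly. Their poses are not given: they have to be found in the camera images.
- adapter: square aluminium block, 36 x 36 mm in section, 70 mm long, about 0.18 kg, loose. Origin: middle of the long face it first lies on; own +x runs along its length towards the hole, own +z from that face into the block (long axis at z = 18 mm, ends at x = +-35 mm). At the start the hole may point any way along the bench
- adapter_mouth (a point): centre of the adapter's open end: mouth of the blind hole, 17 mm in diameter and 50 mm deep
- adapter_bottom (a point): centre of the adapter's closed end, flat, 36 x 36 mm; 70 mm from adapter_mouth
- gauge: the check gauge, fixed to the bench: grey housing 100 (its x) x 90 (its y) x 30 mm high with a round steel collar on top, 54 mm across, whose flat top is 40 mm above the bench; the plunger stands up in the middle of the collar. Origin: centre of the underside, on the bench, right under the plunger
- plunger (a joint): travel of the gauge's sprung plunger, 0 = up, 0.010 m = fully down (hard stop); it takes about 2.4 N to start and 8.4 N to be fully down, and springs back
- plunger_top (a point): centre of the top of the plunger, a steel pin 12 mm in diameter; 52 mm above the bench when up (12 mm above the collar), 42 mm when fully down; moves with it
- round_adapter: a bystander: round aluminium adapter, 36 mm in diameter, 60 mm high, standing open end up; origin at the centre of its foot
- bottle: a bystander: squeeze bottle with a spout, 41 mm in diameter, 108 mm high, standing; origin at the centre of its foot
- tube_rack: a bystander: grey five-place rack with tubes, 129 x 24 mm, 104 mm high, standing, long side (its own y) roughly left to right; origin at the centre of its underside
Not all that is in view belongs to the job. Leave any pink look-alike of the adapter alone.

How it is judged:
By the outcome, as a careful person would: the job done as asked, in the order asked, and still so for the second after the job is handed in, while the arm keeps its last pose, push and grip.
It also fails if it takes over 67 s, if anything falls off the work surface, if the arm or the gripper's body presses on something with over 40 N, if the wrist force passes 120 N, or if a joint passes its speed limit or range.

## Working session

There is one attempt and no reset: what is moved stays moved. The work goes in short steps, Python scripts to look and compute and a tool call to move; the robot and the scene stay as the last step left them, time stands still between calls to the robot, and variables do not carry over. Pictures are saved under pics/ and viewed, at most 10 in all, crops included, and the job is handed in when it is done.

Besides the shell and the picture viewer there is one more tool, called after "Call:" by a JSON object that holds its "name" and its "arguments". move_arm: Moves the arm, as the interface text tells. Its arguments: {"type":"object","properties":{"increments":{"type":"array","items":{"type":"array"}},"newtons":{"type":"number"}},"required":["increments"]}

```bash
mkdir -p pics; cat > h.py <<'E'
import numpy as np, cv2
from rig import robot
def snap(n,f=None):
    s=robot.snapshot(n)
    if f: cv2.imwrite('pics/'+f,cv2.cvtColor(s['frame'],cv2.COLOR_RGB2BGR))
    return s
def K(s):
    f=210/np.tan(np.radians(s['vertical_fov'])/2)
    return np.array([[f,0,s['cx']],[0,f,s['cy']],[0,0,1.]])
def rays(s,px):
    u=cv2.undistortPoints(np.array(px,float).reshape(-1,1,2),K(s),np.array(s['distortion'],float)).reshape(-1,2)
    d=np.c_[u,np.ones(len(u))]@np.array(s['R']); c=-np.array(s['R']).T@np.array(s['t'])
    return c,d
def onplane(s,px,z):
    c,d=rays(s,px); return c+d*((z-c[2])/d[:,2])[:,None]
def proj(s,X):
    r,_=cv2.Rodrigues(np.array(s['R'],float)); return cv2.projectPoints(np.array(X,float).reshape(-1,1,3),r,np.array(s['t'],float),K(s),np.array(s['distortion'],float))[0].reshape(-1,2)
def cloud(s):
    h,w=s['range_z'].shape; v,u=np.mgrid[:h,:w]
    c,d=rays(s,np.c_[u.ravel(),v.ravel()]); return (c+d*s['range_z'].ravel()[:,None]).reshape(h,w,3)
E
python3 - <<'E'
from h import *
a=snap('top','top1.png');b=snap('scene','scene1.png')
print(-np.array(a['R']).T@a['t'],-np.array(b['R']).T@b['t'],a['vertical_fov'],a['distortion'])
st=robot.sense();print(st['eef_pos'],st['orientation'],st['wrist_force'],st['time_s'])
E
```

```text
[ 0.35760258 -0.11688919  1.29881697] [ 0.10007517 -1.09609349  0.90755425] 47.27599473130713 [-0.08461355  0.          0.          0.          0.        ]
[0.22320787 0.52968367 0.252894  ] [[-9.21518792e-01  3.88333609e-01 -3.51799610e-04]
 [ 3.88333768e-01  9.21518370e-01 -8.82429449e-04]
 [-1.84872091e-05 -9.49790988e-04 -9.99999549e-01]] [-0.22391158  0.63253402 -0.49286203] 0.1
```

View pics/top1.png

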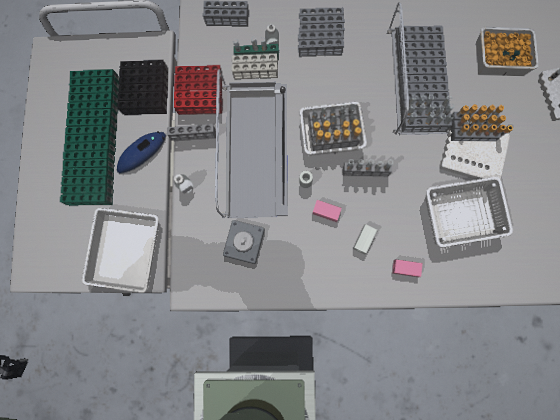

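View pics/scene1.png

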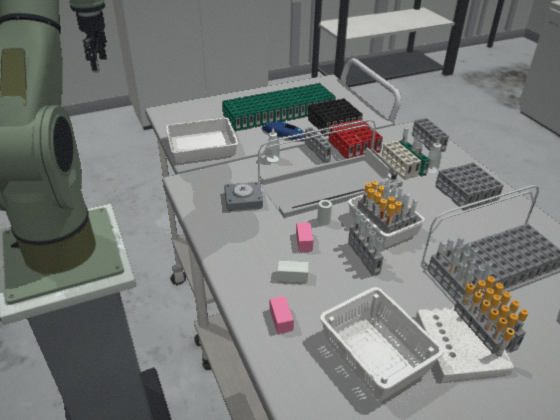

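The top view shows the aluminium adapter at (366,238) between two pink look-alikes at (327,211) and (408,268). The gauge is at (243,242), the bottle at (183,183), the round adapter at (306,179) and the tube rack at (367,170).

```bash
python3 - <<'E'
from h import *
a=snap('top');C=cloud(a)
f=a['frame'];
# adapter top face: depth-based
def blob(u0,u1,v0,v1,z0,z1):
    m=np.zeros(f.shape[:2],np.uint8); P=C[v0:v1,u0:u1,2]
    m[v0:v1,u0:u1]=((P>z0)&(P<z1)); return m
m=blob(345,392,212,265,0.022,0.05)
c=max(cv2.findContours(m,0,2)[0],key=cv2.contourArea);r=cv2.minAreaRect(c)
W=onplane(a,cv2.boxPoints(r),0.036);print('adapter',r,W.round(4),W.mean(0).round(4),np.median(C[m>0][:,2]),C[m>0].mean(0))
for i in range(2): d=W[i+1]-W[i];print(np.linalg.norm(d),np.degrees(np.arctan2(d[1],d[0])))
m=blob(215,272,212,270,0.02,0.036)
c=max(cv2.findContours(m,0,2)[0],key=cv2.contourArea);r=cv2.minAreaRect(c)
W=onplane(a,cv2.boxPoints(r),0.030);print('gauge',W.mean(0).round(4))
for i in range(2): d=W[i+1]-W[i];print(np.linalg.norm(d),np.degrees(np.arctan2(d[1],d[0])))
m=blob(215,272,212,270,0.0365,0.06);print('collar',C[m>0].mean(0),m.sum())
m=blob(215,272,212,270,0.046,0.06);print('plunger',C[m>0].mean(0),m.sum())
for n,b in dict(bottle=(165,200,165,200),rnd=(292,320,160,195),rack=(340,395,150,190)).items():
    m=blob(*b,0.02,0.2);print(n,C[m>0].mean(0),C[m>0].max(0))
big=cv2.resize(f[205:275,335:435],None,fx=4,fy=4,interpolation=2)
s=snap('scene');big2=cv2.resize(s['frame'][250:295,260:330],(400,280),interpolation=2)
cv2.imwrite('pics/crop1.png',cv2.cvtColor(np.hstack([big[:280],big2]),4))
E
```

```text
adapter ((365.3456115722656, 238.51559448242188), (14.051301956176758, 26.825214385986328), 25.201122283935547) [[ 0.4707 -0.267   0.036 ]
 [ 0.5349 -0.2995  0.036 ]
 [ 0.5183 -0.3327  0.036 ]
 [ 0.4545 -0.3     0.036 ]] [ 0.4946 -0.2998  0.036 ] 0.035749183300324505 [ 0.49486571 -0.29991933  0.03538676]
0.07188835615929401 -26.860728391108722
0.037074886665981736 -116.45935036533078
gauge [0.4925 0.0243 0.03  ]
0.09977373538833201 -13.622389134277707
0.09154524443212286 -104.87184821470781
collar [0.49372569 0.02505701 0.04077444] 296
plunger [0.50015138 0.03095501 0.05214451] 18
bottle [0.64700173 0.1830604  0.06588167] [0.67028953 0.20826783 0.10980672]
rnd [ 0.65647731 -0.14489718  0.05111653] [ 0.67488443 -0.12924264  0.06592348]
rack [ 0.68104388 -0.30743188  0.06116685] [ 0.73458941 -0.23802495  0.10955578]
```

View pics/crop1.png

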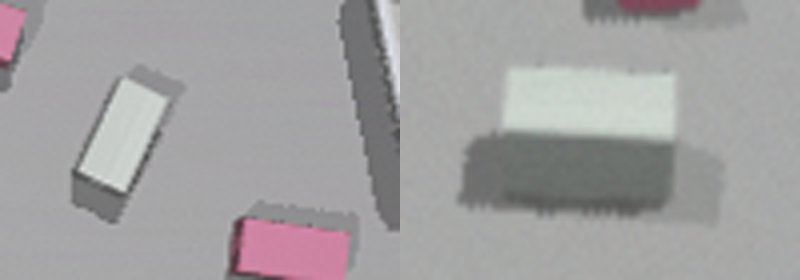

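The adapter lies at (0.495, -0.300) with its axis at about -27° (roughly radial). Its ends can't be seen from these views, so the hole needs a wrist-camera look.

```bash
python3 - <<'E'
from h import *
w=snap('wrist');st=robot.sense()
R=np.array(w['R']);c=-R.T@w['t'];T=np.array(st['orientation'])
print('cam in tool',(T.T@(c-st['eef_pos'])).round(4),'axes cols',(T.T@R.T).round(3),w['vertical_fov'])
E
```

```text
cam in tool [ 0.0668  0.0002 -0.1197] axes cols [[-0.001 -0.965 -0.264]
 [ 1.    -0.    -0.001]
 [ 0.001 -0.264  0.965]] 59.01969997174458
```

Call:
{"name": "move_arm", "arguments": {"increments": [[[0,0,0],[-12,31,0],1],[[0,0,0],[-12,31,0],1],[[0,0,0],[-40,0,0],1],[[0,0,0],[-40,0,0],1],[[0,0,0],[-40,0,0],1],[[0,0,0],[-40,0,0],1],[[0,0,0],[-30,-25,0],1],[[0,0,0],[-30,-25,0],1],[[0,0,0],[-25,-30,0],1],[[0,0,0],[-25,-30,0],1]]}}

```text
time_s: 1.08
eef_pos: [0.476, 0.3696, 0.253]
orientation: [[-0.921, 0.389, -0.0], [0.389, 0.921, -0.0], [0.0, -0.0, -1.0]]
wrist_force: [1.6, -0.5, 0.3]
gripper_width: 0.0853
gripper_force: 0.0
```

Call:
{"name": "move_arm", "arguments": {"increments": [[[0,0,0],[-9,-37.5,0],1],[[0,0,0],[-9,-37.5,0],1],[[0,0,0],[-9,-37.5,0],1],[[0,0,0],[-9,-37.5,0],1],[[0,0,0],[-9,-37.5,0],1],[[0,0,0],[-9,-37.5,0],1],[[0,0,0],[-9,-37.5,0],1],[[0,0,0],[-9,-37.5,0],1],[[0,0,0],[-9,-37.5,0],1],[[0,0,0],[-9,-37.5,0],1]]}}

```text
time_s: 1.92
eef_pos: [0.4122, -0.0107, 0.2534]
orientation: [[-0.922, 0.388, 0.0], [0.388, 0.922, -0.0], [-0.0, -0.0, -1.0]]
wrist_force: [1.4, -0.9, -0.6]
gripper_width: 0.0856
gripper_force: 0.0
```

Call:
{"name": "move_arm", "arguments": {"increments": [[[0,0,0],[-9,-37.5,8],1],[[0,0,0],[-9,-37.5,8],1],[[0,0,0],[-9,-37.5,8],1],[[0,0,0],[-9,-37.5,8],1],[[0,0,0],[-9,-37.5,8],1],[[0,0,0],[-9,-37.5,8],1],[[0,-0.11,0],[0,0,0],1],[[0,-0.11,0],[0,0,0],1],[[0,-0.11,0],[0,0,0],1],[[0,-0.11,0],[0,0,0],1]]}}

```text
time_s: 2.75
eef_pos: [0.3817, -0.2452, 0.2277]
orientation: [[-0.863, 0.386, 0.327], [0.363, 0.923, -0.132], [-0.353, 0.005, -0.936]]
wrist_force: [0.5, -1.1, -1.2]
gripper_width: 0.0854
gripper_force: 0.0
```

```bash
python3 - <<'E'
from h import *
w=snap('wrist','w1.png');st=robot.sense();print(st['joint_positions'],st['eef_pos'])
E
```

```text
[ 3.45069890e+01  2.85235614e+01 -5.95064401e+00  1.30203321e+02
  1.20553477e+01  6.04673626e-02  8.49879243e+01] [ 0.38508989 -0.24799943  0.23290808]
```

View pics/w1.png

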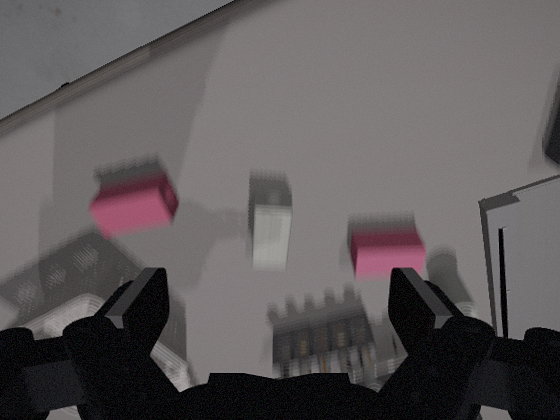

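The wrist view is motion-blurred. The adapter is at (270,225) and its near end face at (270,190), with no clear hole, so I'll retake it at rest.

Call:
{"name": "move_arm", "arguments": {"increments": [[[0,0,0],[0,0,0],1],[[0,0,0],[0,0,0],1],[[0,0,0],[0,0,0],1]]}}

```text
time_s: 3.05
eef_pos: [0.3868, -0.2475, 0.2305]
orientation: [[-0.859, 0.386, 0.337], [0.361, 0.923, -0.135], [-0.364, 0.006, -0.932]]
wrist_force: [0.1, 0.8, -0.3]
gripper_width: 0.0852
gripper_force: 0.0
```

```bash
python3 - <<'E'
from h import *
w=snap('wrist');st=robot.sense();print(np.round(st['joint_positions'],1),st['eef_pos'],np.round(st['orientation'],3).tolist())
c=w['frame'][150:280,225:315][::-1,::-1]
c=cv2.convertScaleAbs(cv2.resize(c,None,fx=4,fy=4,interpolation=2),alpha=1.6)
cv2.imwrite('pics/w2.png',cv2.cvtColor(c,4))
E
```

```text
[ 3.43e+01  2.89e+01 -5.90e+00  1.30e+02  1.23e+01  1.00e-01  8.46e+01] [ 0.38679971 -0.24746304  0.23036408] [[-0.859, 0.386, 0.337], [0.361, 0.923, -0.135], [-0.363, 0.006, -0.932]]
```

View pics/w2.png

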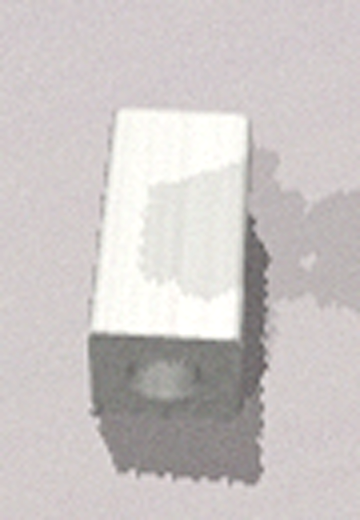

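The still shows the round hole at the near end (crop (165,378)), so the mouth faces the robot. Next I'll refine the adapter pose from this view and plan the grasp.

```bash
cat >> h.py <<'E'
from scipy.spatial.transform import Rotation as Ro, Slerp
def plan(p,R,n,st=None,p0=None,R0=None):
    st=st or robot.sense()
    p0=np.array(st['eef_pos']) if p0 is None else p0; R0=np.array(st['orientation']) if R0 is None else R0
    sl=Slerp([0,1],Ro.from_matrix([R0,R]))
    for i in range(n):
        A=sl(i/n);B=sl((i+1)/n);d=(np.array(p)-p0)/n*1000
        print((A.inv()*B).as_rotvec().round(3).tolist(),A.inv().apply(d).round(1).tolist())
def toolR(z,y):
    z=np.array(z,float);z/=np.linalg.norm(z);y=np.array(y,float);y-=z*(y@z);y/=np.linalg.norm(y)
    return np.c_[np.cross(y,z),y,z]
E
python3 - <<'E'
from h import *
w=snap('wrist');C=cloud(w);f=w['frame'].astype(int)
m=((C[...,2]>0.028)&(C[...,2]<0.045)&(abs(C[...,0]-.495)<.06)&(abs(C[...,1]+.3)<.06)&(abs(f[...,0]-f[...,1])<40)).astype(np.uint8)
c=max(cv2.findContours(m,0,2)[0],key=cv2.contourArea);r=cv2.minAreaRect(c)
X=onplane(w,c.reshape(-1,2),0.036)[:,:2].astype(np.float32)
r=cv2.minAreaRect((X*1000));print(r)
E
```

```text
((492.8157653808594, -298.3407897949219), (35.529911041259766, 74.91983795166016), 63.11012268066406)
```

```bash
python3 - <<'E'
from h import *
a=np.radians(-26.9);o=np.array([np.cos(a),np.sin(a),0]);L=np.radians(22)
z=o*np.sin(L)-np.array([0,0,np.cos(L)]);R=toolR(z,[-o[1],o[0],0])
g=np.array([.4942,-.2992,0.028])-.012*o
p=g-.003*z; pre=p-.09*z
print(p,R.round(3).tolist());plan(pre,R,5)
print('then z 90')
E
```

```text
[ 0.48249621 -0.29326233  0.03078155] [[-0.827, 0.452, 0.334], [0.419, 0.892, -0.169], [-0.375, -0.0, -0.927]]
[0.006, -0.003, 0.013] [-5.1, -0.7, 26.9]
[0.006, -0.003, 0.013] [-5.0, -0.5, 26.9]
[0.006, -0.003, 0.013] [-4.9, -0.2, 26.9]
[0.006, -0.003, 0.013] [-4.9, 0.0, 26.9]
[0.006, -0.003, 0.013] [-4.8, 0.3, 26.9]
then z 90
```

Call:
{"name": "move_arm", "arguments": {"increments": [[[0.006,-0.003,0.013],[-5,-0.5,27],1],[[0.006,-0.003,0.013],[-5,-0.5,27],1],[[0.006,-0.003,0.013],[-5,0,27],1],[[0.006,-0.003,0.013],[-5,0,27],1],[[0.006,-0.003,0.013],[-5,0,27],1],[[0,0,0],[0,0,0],1],[[0,0,0],[0,0,0],1],[[0,0,0],[0,0,0],1]]}}

```text
time_s: 3.82
eef_pos: [0.4689, -0.2905, 0.1431]
orientation: [[-0.843, 0.448, 0.297], [0.425, 0.894, -0.141], [-0.329, 0.007, -0.944]]
wrist_force: [0.2, 0.1, -0.1]
gripper_width: 0.0855
gripper_force: 0.0
```

```bash
python3 - <<'E'
from h import *
st=robot.sense();print(np.round(st['joint_positions'],1),st['eef_pos'],np.round(st['orientation'],3).tolist())
a=np.radians(-26.9);o=np.array([np.cos(a),np.sin(a),0]);L=np.radians(22)
z=o*np.sin(L)-np.array([0,0,np.cos(L)]);R=toolR(z,[-o[1],o[0],0])
g=np.array([.4942,-.2992,0.028])-.012*o
plan(g-.003*z,R,6)
E
```

```text
[ 3.010e+01  4.390e+01 -1.700e+00  1.169e+02  3.600e+00  1.000e-01
  8.870e+01] [ 0.4688564  -0.29050782  0.14312206] [[-0.843, 0.448, 0.297], [0.425, 0.894, -0.141], [-0.329, 0.007, -0.944]]
[0.001, -0.008, 0.0] [4.1, 0.5, 18.4]
[0.001, -0.008, 0.0] [4.2, 0.5, 18.4]
[0.001, -0.008, 0.0] [4.3, 0.5, 18.4]
[0.001, -0.008, 0.0] [4.5, 0.5, 18.3]
[0.001, -0.008, 0.0] [4.6, 0.6, 18.3]
[0.001, -0.008, 0.0] [4.8, 0.6, 18.2]
```

```bash
python3 - <<'E'
from h import *
a=np.radians(-26.9);o=np.array([np.cos(a),np.sin(a),0]);L=np.radians(11)
z=o*np.sin(L)-np.array([0,0,np.cos(L)]);R=toolR(z,[-o[1],o[0],0])
g=np.array([.4942,-.2992,0.026])-.015*o
p=g-.003*z;print(p)
plan(p-.06*z,R,3);plan(p,R,4,p0=p-.06*z,R0=R)
E
```

```text
[ 0.48031255 -0.29215449  0.02894488]
[0.003, 0.048, 0.001] [6.2, 1.1, 17.4]
[0.003, 0.048, 0.001] [5.4, 1.1, 17.6]
[0.003, 0.048, 0.001] [4.5, 1.2, 17.9]
[0.0, 0.0, 0.0] [0.0, -0.0, 15.0]
[0.0, 0.0, 0.0] [0.0, -0.0, 15.0]
[0.0, 0.0, 0.0] [0.0, -0.0, 15.0]
[0.0, 0.0, 0.0] [0.0, -0.0, 15.0]
```

Call:
{"name": "move_arm", "arguments": {"increments": [[[0.003,0.048,0],[6,1,17.5],1],[[0.003,0.048,0],[5.5,1,17.5],1],[[0.003,0.048,0],[4.5,1,18],1],[[0,0,0],[0,0,15],1],[[0,0,0],[0,0,15],1],[[0,0,0],[0,0,15],1],[[0,0,0],[0,0,0],1],[[0,0,0],[0,0,0],1]]}}

```text
time_s: 4.48
eef_pos: [0.4777, -0.2916, 0.0441]
orientation: [[-0.877, 0.451, 0.169], [0.442, 0.893, -0.087], [-0.19, -0.001, -0.982]]
wrist_force: [1.4, 0.1, -0.0]
gripper_width: 0.0854
gripper_force: 0.0
```

```bash
python3 - <<'E'
from h import *
st=robot.sense();print(np.round(st['joint_positions'],1),st['eef_pos'],np.round(st['orientation'],3).tolist(),st['wrist_force'])
a=np.radians(-26.9);o=np.array([np.cos(a),np.sin(a),0]);L=np.radians(11)
z=o*np.sin(L)-np.array([0,0,np.cos(L)]);R=toolR(z,[-o[1],o[0],0])
g=np.array([.4942,-.2992,0.026])-.015*o
plan(g-.003*z,R,1)
E
```

```text
[ 28.5  55.7  -0.5 109.6   3.3   3.8  88.2] [ 0.47765544 -0.29155927  0.04408142] [[-0.877, 0.451, 0.169], [0.442, 0.893, -0.087], [-0.19, -0.001, -0.982]] [ 1.41735504  0.10112738 -0.01574186]
[-0.001, -0.0, 0.002] [0.3, 0.7, 15.4]
```

Call:
{"name": "move_arm", "arguments": {"increments": [[[0,0,0.002],[0.3,0.7,15],1],[[0,0,0],[0,0,0],1],[[0,0,0],[0,0,0],0],[[0,0,0],[0,0,0],0],[[0,0,0],[0,0,0],0],[[0,0,0],[0,0,0],0],[[0,0,0],[0,0,0],0],[[0,0,0],[0,0,0],0],[[0,0,0],[0,0,0],0],[[0,0,0],[0,0,0],0]], "newtons": 70}}

```text
time_s: 5.32
eef_pos: [0.4808, -0.2923, 0.0297]
orientation: [[-0.875, 0.452, 0.171], [0.444, 0.892, -0.088], [-0.192, -0.001, -0.981]]
wrist_force: [-4.2, 2.2, 13.6]
gripper_width: 0.0348
gripper_force: 70.6
```

```bash
python3 - <<'E'
from h import *
st=robot.sense();print(np.round(st['joint_positions'],2).tolist(),np.round(st['eef_pos'],4),st['gripper_width'],st['gripper_force'],st['wrist_force'])
# kinematic fit: planar h,L1,L2,d + offsets
from scipy.optimize import least_squares
T=[([-69.54,40.479,-1.581,85.061,1.261,54.483,-4.326],[.2232,.5297,.2529]),
([34.3,28.9,-5.9,130,12.3,.1,84.6],[.3868,-.2475,.2304]),([30.1,43.9,-1.7,116.9,3.6,.1,88.7],[.4689,-.2905,.1431]),
([28.5,55.7,-.5,109.6,3.3,3.8,88.2],[.4777,-.2916,.0441]),(st['joint_positions'],st['eef_pos'])]
def fk(q,k,s):
    q=np.array(q)*s; h,a1,L1,a2,L2,d6,d=k
    r=lambda ax,a:Ro.from_euler(ax,a,degrees=True)
    R=r('z',q[0]);p=np.array([0,0,h])
    R=R*r('y',q[1]);R=R*r('z',q[2]);p=p+R.apply([a1,0,L1])
    R=R*r('y',q[3]);R=R*r('z',q[4]);p=p+R.apply([a2,0,L2])
    R=R*r('y',q[5]);p=p+R.apply([d6,0,d]);R=R*r('z',q[6]);return p,R
import itertools
best=[]
for sg in itertools.product([1,-1],repeat=3):
    s=np.array([-1,1,sg[0],1,sg[1],1,sg[2]])
    f=lambda k:np.concatenate([fk(q,k,s)[0]-x for q,x in T])
    o=least_squares(f,[.3,0,.4,0,.4,0,.25]);best.append((o.cost,sg,o.x.round(3),np.abs(o.fun).max()))
for b in sorted(best,key=lambda b:b[0])[:3]:print(b)
s=np.array([-1,1,-1,1,-1,1,-1]);print(fk(st['joint_positions'],[0]*7,s)[1].as_matrix().round(3).tolist(),np.round(st['orientation'],3).tolist())
E
```

```text
[28.36, 57.42, -0.4, 109.05, 3.24, 2.49, 88.07] [ 0.4808 -0.2923  0.0297] 0.0348260166008708 70.57767391204834 [-4.15585251  2.15360786 13.58882596]
(np.float64(0.0013557022285183285), (-1, 1, 1), array([-0.008,  0.117,  0.397, -0.102,  0.153, -0.043, -0.042]), np.float64(0.026276741391901975))
(np.float64(0.0013557022285183285), (-1, 1, -1), array([-0.008,  0.117,  0.397, -0.102,  0.153, -0.043, -0.042]), np.float64(0.026276741391901975))
(np.float64(0.001548142344126938), (-1, -1, 1), array([ 0.633, -0.097,  0.705,  0.128,  0.423,  0.08 ,  0.629]), np.float64(0.026689612253024853))
[[-0.452, -0.875, 0.171], [-0.892, 0.444, -0.088], [0.001, -0.192, -0.981]] [[-0.875, 0.452, 0.171], [0.444, 0.892, -0.088], [-0.192, -0.001, -0.981]]
```

Gripped at 34.8 mm. The 13.6 N at the wrist suggests the fingertips touched the bench as they swung forward. Lifting now.

Call:
{"name": "move_arm", "arguments": {"increments": [[[0,0,0],[-3,0,-15],0],[[0,0,0],[-6,0,-30],0],[[0,0,0],[-7,0,-35],0],[[0,0,0],[-7,0,-35],0],[[0,0,0],[-7,0,-35],0],[[0,0,0],[-7,0,-35],0],[[0,0,0],[-7,0,-35],0],[[0,0,0],[-7,0,-35],0],[[0,0,0],[0,0,0],0],[[0,0,0],[0,0,0],0]]}}

```text
time_s: 6.15
eef_pos: [0.482, -0.2928, 0.2903]
orientation: [[-0.875, 0.452, 0.172], [0.444, 0.892, -0.088], [-0.193, -0.001, -0.981]]
wrist_force: [-0.4, -0.4, -3.7]
gripper_width: 0.0349
gripper_force: 70.9
```

```bash
cat > fk.py <<'E'
from h import *
from scipy.optimize import least_squares
T=[([-69.54,40.479,-1.581,85.061,1.261,54.483,-4.326],[.2232,.5297,.2529]),
([34.3,28.9,-5.9,130,12.3,.1,84.6],[.3868,-.2475,.2304]),([30.1,43.9,-1.7,116.9,3.6,.1,88.7],[.4689,-.2905,.1431]),
([28.5,55.7,-.5,109.6,3.3,3.8,88.2],[.4777,-.2916,.0441]),([28.36, 57.42, -0.4, 109.05, 3.24, 2.49, 88.07],[ 0.4808,-0.2923,0.0297])]
S=np.array([-1,1,-1,1,-1,1,-1])
def fk(q,k):
    q=np.array(q)*S; h,a1,L1,a2,L2,d6,d,b1,b2=k
    r=lambda ax,a:Ro.from_euler(ax,a,degrees=True)
    R=r('z',q[0]);p=np.array([0,0,h])
    R=R*r('y',q[1]);R=R*r('z',q[2]);p=p+R.apply([a1,b1,L1])
    R=R*r('y',q[3]);R=R*r('z',q[4]);p=p+R.apply([a2,b2,L2])
    R=R*r('y',q[5]);p=p+R.apply([d6,0,d]);R=R*r('z',q[6]+90);return p,R
E
python3 - <<'E'
from fk import *
st=robot.sense();print(np.round(st['joint_positions'],2).tolist(),np.round(st['eef_pos'],4),np.round(st['orientation'],3).tolist(),st['gripper_width'],st['wrist_force'])
T.append((st['joint_positions'],st['eef_pos']))
f=lambda k:np.r_[np.concatenate([fk(q,k)[0]-x for q,x in T]),1e-3*np.array(k)[[1,3,5,7,8]]]
o=least_squares(f,[.3,0,.4,0,.4,0,.25,0,0]);print(o.cost,o.x.round(3),(o.fun*1000).round(1))
print(fk(st['joint_positions'],o.x)[1].as_matrix().round(3).tolist())
w=snap('wrist','w3.png')
E
```

```text
[29.52, 32.53, -2.47, 95.79, 1.93, 40.56, 89.33] [ 0.482  -0.2928  0.2903] [[-0.875, 0.452, 0.172], [0.444, 0.892, -0.088], [-0.193, -0.001, -0.981]] 0.03487566489679844 [-0.43515428 -0.42302529 -3.65297915]
1.9804218831346833e-07 [ 0.309  0.006  0.519 -0.002  0.284 -0.     0.282 -0.048  0.016] [-0.1  0.1  0.  -0.  -0.1 -0.1 -0.2 -0.4 -0.  -0.2  0.2  0.   0.2  0.
  0.1  0.   0.2 -0.   0.  -0.  -0.  -0.   0. ]
[[-0.875, 0.452, 0.172], [0.444, 0.892, -0.088], [-0.193, -0.001, -0.981]]
```

View pics/w3.png

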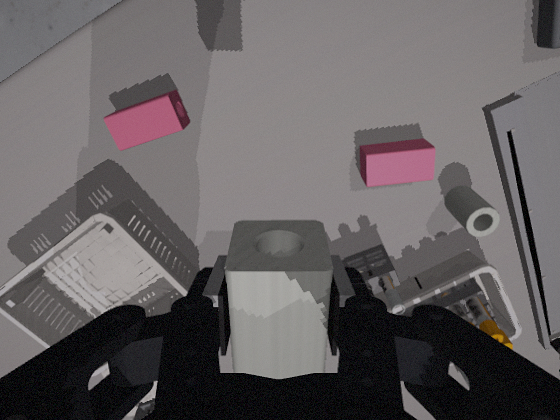

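The wrist view confirms the grasp: the adapter is held level with its hole at (278,245), on the tool's +x side. My kinematic fit matches to within 0.4 mm, so I'll use it to choose the upright pose over the gauge and a path to it.

```bash
cat >> fk.py <<'E'
Kp=None
def fit(st):
    T2=T+[([29.52,32.53,-2.47,95.79,1.93,40.56,89.33],[.482,-.2928,.2903])]
    f=lambda k:np.r_[np.concatenate([fk(q,k)[0]-x for q,x in T2]),1e-3*np.array(k)[[1,3,5,7,8]]]
    return least_squares(f,[.3,0,.4,0,.4,0,.25,0,0]).x
KP=fit(None)
LO=np.array([-155.06,-18.47,-90,0,-83.41,0,-161.91]);HI=np.array([155.06,123.98,86.84,140.48,263.41,116,161.91])
def ik(p,R,q0,reg=2e-4):
    def f(q):
        a,b=fk(q,KP);return np.r_[(a-p)*10,(b.inv()*Ro.from_matrix(R)).as_rotvec()*3,(q-q0)*reg]
    o=least_squares(f,np.clip(q0,LO+1.5,HI-1.5),bounds=(LO+1,HI-1));a,b=fk(o.x,KP)
    return o.x,np.linalg.norm(a-p)*1000,np.degrees((b.inv()*Ro.from_matrix(R)).magnitude())
E
cat > scan.py <<'E'
from fk import *
b=np.radians(11)
def fin(phi,pb):   # phi azimuth of tool z ; pb adapter bottom pos
    h=np.array([np.cos(phi),np.sin(phi),0]);up=np.array([0,0,1.])
    z=h*np.cos(b)-up*np.sin(b);x=up*np.cos(b)+h*np.sin(b)
    R=np.c_[x,np.cross(z,x),z]
    # grasp point: 50mm above bottom, 8mm off axis on gripper side
    g=pb+.050*up-.008*h; return g-.003*z,R
if __name__=='__main__':
    pb=np.array([.494,.025,.10])
    for d in range(-180,180,20):
        p,R=fin(np.radians(d),pb);res=[]
        for q0 in ([0,40,0,110,180,60,90],[0,40,0,110,90,60,90],[0,40,0,110,0,80,90],[0,40,0,110,180,60,-90],[0,40,0,110,90,60,-90],[0,40,0,110,0,80,-90]):
            q,e,er=ik(p,R,np.array(q0,float))
            if e<1 and er<1:res.append((np.abs(q-q0).max(),q.round(0).astype(int).tolist(),min((q-LO).min(),(HI-q).min()).round(0)))
        for r in sorted(res,key=lambda r:-r[2])[:2]:print(d,r)
E
python3 scan.py
```

```text
-120 (np.float64(49.554356914763964), [-28, 78, 6, 60, 34, 112, 117], np.float64(4.0))
-120 (np.float64(142.10398776557753), [-25, 77, -2, 60, 38, 115, 114], np.float64(1.0))
-100 (np.float64(44.442896631594294), [-35, 73, 4, 79, 44, 96, 113], np.float64(20.0))
-100 (np.float64(44.5725520646163), [-29, 72, -9, 79, 51, 105, 107], np.float64(11.0))
-80 (np.float64(59.17278244650188), [-39, 70, 1, 98, 59, 85, 102], np.float64(31.0))
-80 (np.float64(35.24713806410775), [-35, 69, -7, 98, 62, 91, 99], np.float64(25.0))
-60 (np.float64(101.17025207083022), [-38, 69, -9, 117, 79, 86, 83], np.float64(24.0))
-60 (np.float64(40.93646200948144), [-41, 69, -5, 117, 78, 82, 83], np.float64(24.0))
-40 (np.float64(80.10996238567361), [-46, 75, 1, 136, 100, 81, 58], np.float64(4.0))
-40 (np.float64(41.38566869025375), [-41, 74, -7, 136, 98, 90, 61], np.float64(4.0))
60 (np.float64(171.70124273665226), [31, 70, -9, 128, 262, 72, 109], np.float64(2.0))
60 (np.float64(81.9600558093133), [29, 70, -6, 128, 262, 75, 109], np.float64(1.0))
80 (np.float64(72.96568490483929), [28, 69, -4, 109, -73, 76, 86], np.float64(10.0))
80 (np.float64(84.11376980474044), [63, 96, -84, 105, 20, 38, -8], np.float64(6.0))
100 (np.float64(120.98713650425559), [41, 76, -40, 88, -31, 68, 47], np.float64(48.0))
100 (np.float64(53.06555132978545), [25, 71, -7, 89, -53, 85, 70], np.float64(30.0))
120 (np.float64(114.53821324353298), [38, 85, -62, 68, -4, 90, 25], np.float64(26.0))
120 (np.float64(114.0337204264835), [30, 78, -34, 69, -24, 93, 45], np.float64(23.0))
140 (np.float64(107.05015252441504), [19, 82, -31, 50, -17, 115, 46], np.float64(1.0))
140 (np.float64(59.77185245058107), [19, 82, -31, 50, -17, 115, 46], np.float64(1.0))
```

```bash
python3 - <<'E'
from scan import *
# obstacle heights along approach side (arm-free top view cells)
a=snap('top');C=cloud(a)
for x0 in (.44,.48,.52,.56,.60,.64):
    print(x0,[round(float(np.percentile(C[(abs(C[...,0]-x0)<.02)&(abs(C[...,1]-y)<.02)][:,2],97)),3) if ((abs(C[...,0]-x0)<.02)&(abs(C[...,1]-y)<.02)).sum() else None for y in (-.32,-.28,-.24,-.2,-.16,-.12,-.08,-.04)])
st=robot.sense();q0=np.array(st['joint_positions'])
for ph in (85,90,95,100):
    p,R=fin(np.radians(ph),np.array([.494,.025,.14]));q,e,er=ik(p,R,q0,1e-4);print(ph,q.round(1),e.round(2),er.round(2),p.round(4))
    p2,_=fin(np.radians(ph),np.array([.494,.025,.042]));q2,e,er=ik(p2,R,q,1e-4);print('  press',q2.round(1),e.round(2),er.round(2))
E
```

```text
0.44 [0.632, 0.643, 0.651, 0.654, 0.004, 0.005, 0.005, 0.004]
0.48 [0.602, 0.615, 0.629, 0.006, 0.005, 0.005, 0.004, 0.025]
0.52 [None, 0.004, 0.372, 0.005, 0.005, 0.004, 0.004, 0.032]
0.56 [0.002, 0.005, 0.039, 0.04, 0.038, 0.005, 0.023, 0.011]
0.6 [0.004, 0.005, 0.021, 0.04, 0.038, 0.004, 0.026, 0.009]
0.64 [0.005, 0.005, 0.005, 0.004, 0.06, 0.061, 0.025, 0.01]
85 [ 39.4  66.4 -27.3 104.9 -57.1  62.   67.4] 0.0 0.0 [0.493  0.0141 0.1906]
  press [ 38.9  77.2 -25.9 100.4 -55.1  59.2  72.7] 0.0 0.0
90 [ 37.4  66.9 -25.8  99.9 -52.2  67.1  63.4] 0.0 0.0 [0.494  0.0141 0.1906]
  press [ 36.9  77.4 -24.5  95.5 -50.1  64.2  68.4] 0.0 0.0
95 [ 35.3  67.5 -24.4  94.9 -48.2  72.3  60.4] 0.0 0.0 [0.495  0.0141 0.1906]
  press [ 34.7  77.7 -23.2  90.5 -46.   69.4  65. ] 0.0 0.0
100 [ 33.1  68.2 -23.1  90.  -44.8  77.5  58. ] 0.0 0.0 [0.4959 0.0142 0.1906]
  press [ 32.5  78.2 -22.   85.6 -42.5  74.7  62.4] 0.0 0.0
```

```bash
python3 - <<'E'
from scan import *
st=robot.sense();q=np.array(st['joint_positions']);p0=np.array(st['eef_pos']);R0=np.array(st['orientation'])
_,R=fin(np.radians(90),np.array([.494,.025,.14]));p=np.array([.494,.0,.29])
print(np.degrees((Ro.from_matrix(R0).inv()*Ro.from_matrix(R)).magnitude()))
sl=Slerp([0,1],Ro.from_matrix([R0,R]))
for t in np.linspace(0,1,9)[1:]:
    q,e,er=ik(p0+(p-p0)*t,sl(t).as_matrix(),q,1e-4);print(t,q.round(0),e.round(1),er.round(1),'z',sl(t).as_matrix()[:,2].round(2))
plan(p,R,20)
E
```

```text
105.85396300721177
0.125 [29. 35. -4. 89. -4. 54. 85.] 0.0 0.0 z [ 0.06  0.07 -1.  ]
0.25 [ 29.  38.  -4.  84. -10.  66.  80.] 0.0 0.0 z [-0.03  0.24 -0.97]
0.375 [ 30.  42.  -6.  81. -17.  74.  75.] 0.0 0.0 z [-0.09  0.41 -0.91]
0.5 [ 31.  45.  -7.  80. -24.  80.  70.] 0.0 0.0 z [-0.13  0.58 -0.81]
0.625 [ 31.  48.  -9.  82. -31.  83.  65.] 0.0 0.0 z [-0.14  0.72 -0.68]
0.75 [ 32.  50. -10.  86. -39.  84.  61.] 0.0 0.0 z [-0.12  0.84 -0.53]
0.875 [ 33.  53. -13.  92. -48.  83.  60.] 0.0 0.0 z [-0.07  0.93 -0.36]
1.0 [ 33.  56. -15.  99. -57.  81.  61.] 0.0 0.0 z [ 0.    0.98 -0.19]
[-0.034, 0.07, 0.05] [5.9, 13.3, -1.3]
[-0.034, 0.07, 0.05] [6.6, 13.0, -0.4]
[-0.034, 0.07, 0.05] [7.3, 12.7, 0.6]
[-0.034, 0.07, 0.05] [7.8, 12.3, 1.5]
[-0.034, 0.07, 0.05] [8.3, 11.8, 2.5]
[-0.034, 0.07, 0.05] [8.7, 11.3, 3.5]
[-0.034, 0.07, 0.05] [8.9, 10.7, 4.4]
[-0.034, 0.07, 0.05] [9.1, 10.1, 5.4]
[-0.034, 0.07, 0.05] [9.2, 9.4, 6.4]
[-0.034, 0.07, 0.05] [9.2, 8.7, 7.4]
[-0.034, 0.07, 0.05] [9.1, 8.0, 8.3]
[-0.034, 0.07, 0.05] [8.8, 7.2, 9.2]
[-0.034, 0.07, 0.05] [8.5, 6.5, 10.0]
[-0.034, 0.07, 0.05] [8.1, 5.7, 10.8]
[-0.034, 0.07, 0.05] [7.6, 4.9, 11.5]
[-0.034, 0.07, 0.05] [7.0, 4.2, 12.2]
[-0.034, 0.07, 0.05] [6.3, 3.4, 12.8]
[-0.034, 0.07, 0.05] [5.5, 2.7, 13.3]
[-0.034, 0.07, 0.05] [4.7, 2.0, 13.7]
[-0.034, 0.07, 0.05] [3.8, 1.3, 14.1]
```

Smooth and feasible all the way.

Call:
{"name": "move_arm", "arguments": {"increments": [[[-0.034,0.07,0.05],[6,13,-1],0],[[-0.034,0.07,0.05],[6.5,13,-0.5],0],[[-0.034,0.07,0.05],[7,13,0.5],0],[[-0.034,0.07,0.05],[8,12,1.5],0],[[-0.034,0.07,0.05],[8,12,2.5],0],[[-0.034,0.07,0.05],[8.5,11,3.5],0],[[-0.034,0.07,0.05],[9,11,4.5],0],[[-0.034,0.07,0.05],[9,10,5.5],0],[[-0.034,0.07,0.05],[9,9.5,6.5],0],[[-0.034,0.07,0.05],[9,8.5,7.5],0]]}}

```text
time_s: 7.08
eef_pos: [0.4887, -0.1465, 0.288]
orientation: [[-0.541, 0.83, -0.134], [0.636, 0.508, 0.581], [0.55, 0.23, -0.803]]
wrist_force: [-1.1, 0.9, -3.0]
gripper_width: 0.0349
gripper_force: 70.7
```

Call:
{"name": "move_arm", "arguments": {"increments": [[[-0.034,0.07,0.05],[9,8,8.5],0],[[-0.034,0.07,0.05],[9,7,9],0],[[-0.034,0.07,0.05],[8.5,6.5,10],0],[[-0.034,0.07,0.05],[8,5.5,11],0],[[-0.034,0.07,0.05],[7.5,5,11.5],0],[[-0.034,0.07,0.05],[7,4,12],0],[[-0.034,0.07,0.05],[6.5,3.5,13],0],[[-0.034,0.07,0.05],[5.5,2.5,13],0],[[-0.034,0.07,0.05],[4.5,2,13.5],0],[[-0.034,0.07,0.05],[4,1.5,14],0]]}}

```text
time_s: 7.92
eef_pos: [0.4942, -0.0009, 0.2891]
orientation: [[0.004, 1.0, -0.001], [0.184, 0.0, 0.983], [0.983, -0.004, -0.184]]
wrist_force: [0.2, 0.0, -2.4]
gripper_width: 0.0347
gripper_force: 70.9
```

Call:
{"name": "move_arm", "arguments": {"increments": [[[0,0,0],[0,0,0],0],[[0,0,0],[0,0,0],0],[[0,0,0],[0,0,0],0]]}}

```text
time_s: 8.17
eef_pos: [0.4943, -0.0018, 0.2899]
orientation: [[-0.002, 1.0, -0.003], [0.188, 0.003, 0.982], [0.982, 0.001, -0.188]]
wrist_force: [0.0, 0.1, -3.1]
gripper_width: 0.0352
gripper_force: 70.8
```

```bash
python3 - <<'E'
from scan import *
st=robot.sense();print(np.round(st['joint_positions'],1),st['gripper_width'])
_,R=fin(np.radians(90),np.array([.494,.025,.14]));R0=np.array(st['orientation'])
print((Ro.from_matrix(R0).inv()*Ro.from_matrix(R)).as_rotvec().round(3))
s=snap('scene');c=s['frame'][120:260,190:360]
w=snap('wrist')['frame'][150:420,120:440]
t=snap('top')['frame'][200:280,210:300]
f=lambda i:cv2.resize(i,(390,300),interpolation=2)
cv2.imwrite('pics/c4.png',cv2.cvtColor(np.vstack([np.hstack([f(c),f(w)]),np.hstack([f(t),f(t)*0])]),4))
E
```

```text
[ 34.1  56.9 -14.8  95.3 -55.8  83.1  58.9] 0.03516851471352365
[-0.003 -0.002  0.002]
```

View pics/c4.png

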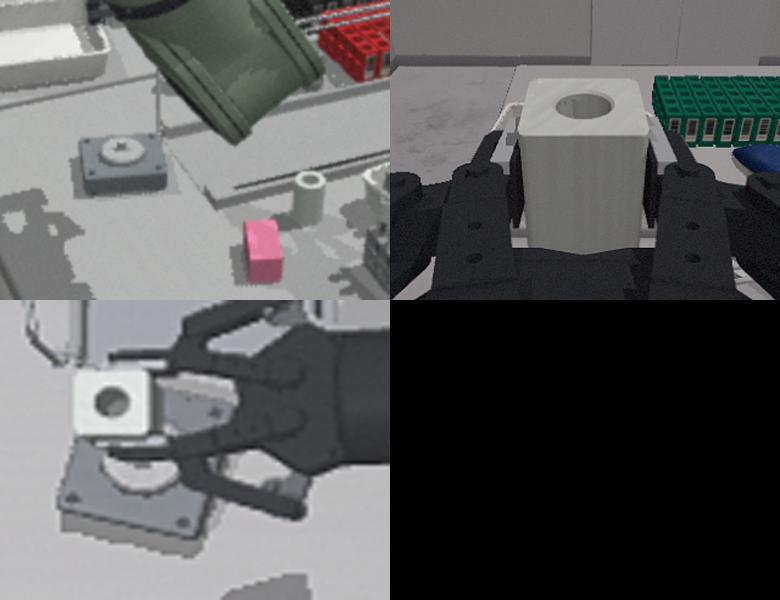

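The adapter is upright with its hole up: it shows in the wrist crop at (580,105), and in the top crop at (112,402) beside the gauge. Next I'll locate the plunger precisely in the unobstructed first pictures, and the held block in the top view.

```bash
python3 - <<'E'
from h import *
a=snap('top');b=snap('scene')
t=cv2.imread('pics/top1.png')[222:262,223:263];s=cv2.imread('pics/scene1.png')[172:212,218:268]
cv2.imwrite('pics/g5.png',np.hstack([cv2.resize(t,(400,400),interpolation=0),cv2.resize(s,(400,320),interpolation=0) if 0 else cv2.copyMakeBorder(cv2.resize(s,(400,320),interpolation=0),0,80,0,0,0)]))
# projections of candidate plunger axis points
for c in ((.4925,.0243),(.494,.025),(.500,.031)):
    print(c,[proj(x,[[*c,.04],[*c,.052]]).round(1).tolist() for x in (a,b)])
# held adapter top face from top view
C=cloud(a);f=a['frame'].astype(int)
m=((f.min(2)>140)&(C[...,2]>.25)&(abs(C[...,0]-.494)<.06)&(abs(C[...,1])<.06)).astype(np.uint8)
c=max(cv2.findContours(m,0,2)[0],key=cv2.contourArea);zt=np.median(C[m>0][:,2])
X=onplane(a,c.reshape(-1,2),zt)[:,:2].astype(np.float32);print('held',zt,cv2.minAreaRect(X*1000),robot.sense()['eef_pos'])
E
```

```text
(0.4925, 0.0243) [[[242.7, 240.8], [242.2, 240.3]], [[242.0, 188.6], [241.9, 185.1]]]
(0.494, 0.025) [[[242.5, 240.2], [242.0, 239.7]], [[242.4, 188.3], [242.3, 184.8]]]
(0.5, 0.031) [[[240.2, 238.0], [239.7, 237.5]], [[243.7, 186.7], [243.6, 183.1]]]
held 0.30724525303205996 ((496.20574951171875, 6.787343978881836), (42.03688049316406, 40.126522064208984), 89.26367950439453) [ 0.49437508 -0.00152068  0.29060881]
```

View pics/g5.png

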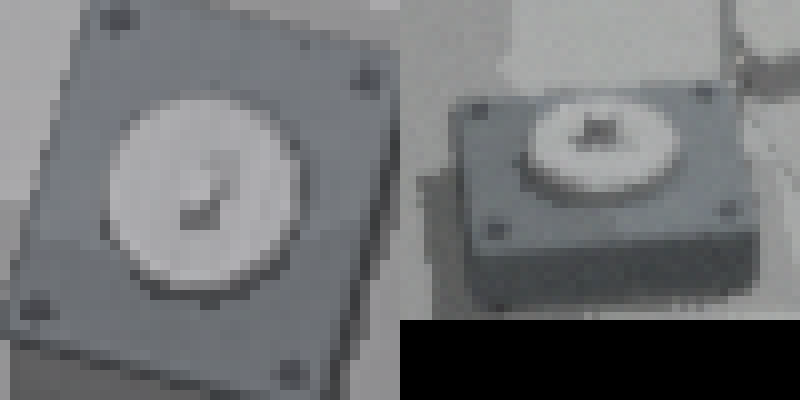

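The collar centre is at (243.0, 240.8) in the top view, which puts the plunger at about (0.4923, 0.0237). The held block is centred near (0.495, 0.0085). I'll shift across and come down to just above the pin.

Call:
{"name": "move_arm", "arguments": {"increments": [[[0,0,0],[1.4,-1.3,7.4],0],[[0,0,0],[1.4,-1.2,7.3],0],[[0,0,0],[-21,0,4],0],[[0,0,0],[-21,0,4],0],[[0,0,0],[-21,0,4],0],[[0,0,0],[-21,0,4],0],[[0,0,0],[-21,0,4],0],[[0,0,0],[-21,0,4],0],[[0,0,0],[-21,0,4],0],[[0,0,0],[-20,0,4],0]]}}

```text
time_s: 9.25
eef_pos: [0.4918, 0.0146, 0.1195]
orientation: [[-0.002, 1.0, -0.003], [0.187, 0.004, 0.982], [0.982, 0.001, -0.187]]
wrist_force: [-0.1, 0.1, -1.8]
gripper_width: 0.0346
gripper_force: 70.9
```

Call:
{"name": "move_arm", "arguments": {"increments": [[[0,0,0],[0,0,0],0],[[0,0,0],[0,0,0],0],[[0,0,0],[0,0,0],0]]}}

```text
time_s: 9.5
eef_pos: [0.4921, 0.0142, 0.1217]
orientation: [[-0.003, 1.0, -0.003], [0.186, 0.003, 0.982], [0.982, 0.002, -0.187]]
wrist_force: [0.0, -0.7, -1.8]
gripper_width: 0.0351
gripper_force: 70.9
```

```bash
python3 - <<'E'
from h import *
st=robot.sense();print(np.round(st['joint_positions'],1),np.round(st['eef_pos'],4),np.round(st['wrist_force'],2),np.round(st['orientation'],3).tolist())
s=snap('scene')['frame'][140:220,200:320];t=snap('top')['frame'][205:275,205:310]
w=snap('wrist')
cv2.imwrite('pics/c6.png',cv2.cvtColor(np.hstack([cv2.resize(s,(400,300),interpolation=2),cv2.resize(t,(400,300),interpolation=2)]),4))
C=cloud(snap('top'));m=(abs(C[...,0]-.494)<.03)&(abs(C[...,1]-.025)<.03)&(C[...,2]>.1)&(C[...,2]<.16)
print(np.percentile(C[m][:,2],[50,90]))
E
```

```text
[ 32.7  74.1 -14.4  94.  -55.4  74.   71.9] [0.4921 0.0142 0.1217] [ 0.01 -0.72 -1.76] [[-0.003, 1.0, -0.003], [0.186, 0.003, 0.982], [0.982, 0.002, -0.187]]
[0.1358073  0.14072985]
```

View pics/c6.png

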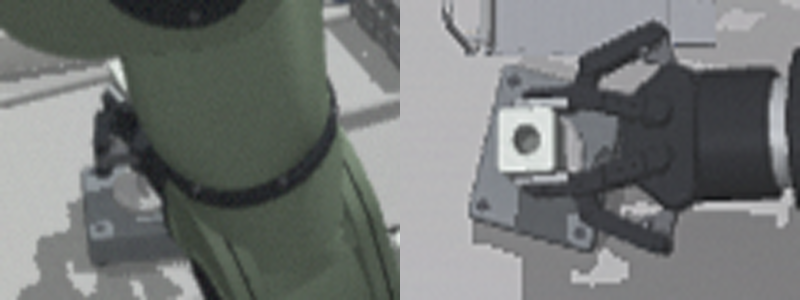

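The top crop shows the adapter right over the collar (hole at about full-frame (238,237), where the plunger axis projects at that height). The scene view is blocked by the arm. Now pressing down, watching the force.

Call:
{"name": "move_arm", "arguments": {"increments": [[[0,0,0],[-5,0,1],0],[[0,0,0],[-5,0,1],0],[[0,0,0],[-3,0,0.6],0],[[0,0,0],[-2,0,0.4],0],[[0,0,0],[0,0,0],0],[[0,0,0],[0,0,0],0]]}}

```text
time_s: 10.2
eef_pos: [0.4919, 0.0141, 0.1051]
orientation: [[-0.001, 1.0, -0.003], [0.186, 0.003, 0.982], [0.982, 0.001, -0.186]]
wrist_force: [-0.1, -0.9, -2.3]
gripper_width: 0.0348
gripper_force: 70.9
```

Call:
{"name": "move_arm", "arguments": {"increments": [[[0,0,0],[-2,0,0.4],0],[[0,0,0],[-2,0,0.4],0],[[0,0,0],[0,0,0],0],[[0,0,0],[0,0,0],0]]}}

```text
time_s: 10.53
eef_pos: [0.492, 0.0141, 0.1012]
orientation: [[-0.002, 1.0, -0.003], [0.186, 0.003, 0.983], [0.983, 0.001, -0.186]]
wrist_force: [-0.4, -1.4, 1.0]
gripper_width: 0.0344
gripper_force: 71.0
```

Call:
{"name": "move_arm", "arguments": {"increments": [[[0,0,0],[-2,0,0.4],0],[[0,0,0],[-2,0,0.4],0],[[0,0,0],[0,0,0],0],[[0,0,0],[0,0,0],0]]}}

```text
time_s: 10.87
eef_pos: [0.492, 0.0141, 0.0971]
orientation: [[-0.002, 1.0, -0.003], [0.186, 0.003, 0.983], [0.983, 0.001, -0.186]]
wrist_force: [0.7, -1.1, 3.8]
gripper_width: 0.035
gripper_force: 71.1
```

Call:
{"name": "move_arm", "arguments": {"increments": [[[0,0,0],[-1.5,0,0.3],0],[[0,0,0],[-1.5,0,0.3],0],[[0,0,0],[0,0,0],0],[[0,0,0],[0,0,0],0]]}}

```text
time_s: 11.2
eef_pos: [0.492, 0.0142, 0.0944]
orientation: [[-0.002, 1.0, -0.003], [0.186, 0.003, 0.983], [0.983, 0.002, -0.186]]
wrist_force: [-0.5, -1.9, 8.6]
gripper_width: 0.0351
gripper_force: 71.7
```

Call:
{"name": "move_arm", "arguments": {"increments": [[[0,0,0],[-1,0,0.2],0],[[0,0,0],[-0.7,0,0.1],0],[[0,0,0],[0,0,0],0],[[0,0,0],[0,0,0],0]]}}

```text
time_s: 11.53
eef_pos: [0.4921, 0.0144, 0.0941]
orientation: [[-0.003, 1.0, -0.003], [0.183, 0.003, 0.983], [0.983, 0.002, -0.183]]
wrist_force: [-2.2, -6.7, 23.3]
gripper_width: 0.035
gripper_force: 72.5
```

At the hard stop: the force jumped to about 25 N with no further travel, after the expected spring ramp from contact, so the closed end is on the pin. Lifting.

Call:
{"name": "move_arm", "arguments": {"increments": [[[0,0,0],[0,0,0],0],[[0,0,0],[5,0,-1],0],[[0,0,0],[15,0,-2.8],0],[[0,0,0],[20,0,-3.7],0],[[0,0,0],[20,0,-3.7],0],[[0,0,0],[20,0,-3.7],0],[[0,0,0],[20,0,-3.7],0],[[0,0,0],[20,0,-3.7],0],[[0,0,0],[20,0,-3.7],0],[[0,0,0],[10,0,-1.9],0]]}}

```text
time_s: 12.37
eef_pos: [0.4919, 0.0147, 0.2462]
orientation: [[-0.003, 1.0, -0.003], [0.188, 0.003, 0.982], [0.982, 0.002, -0.188]]
wrist_force: [1.0, 1.0, -1.4]
gripper_width: 0.0347
gripper_force: 70.9
```

Call:
{"name": "move_arm", "arguments": {"increments": [[[0,0,0],[0,0,0],0],[[0,0,0],[0,0,0],0],[[0,0,0],[0,0,0],0],[[0,0,0],[0,0,0],0],[[0,0,0],[0,0,0],0],[[0,0,0],[0,0,0],0]]}}

```text
time_s: 12.87
eef_pos: [0.4917, 0.0147, 0.2443]
orientation: [[-0.001, 1.0, -0.003], [0.186, 0.003, 0.982], [0.982, 0.0, -0.186]]
wrist_force: [-0.3, 0.0, -2.9]
gripper_width: 0.0353
gripper_force: 70.9
```

```bash
python3 - <<'E'
from h import *
st=robot.sense();print(np.round(st['eef_pos'],4),np.round(st['wrist_force'],2),np.abs(st['qd']).max())
w=snap('wrist');a=snap('top');C=cloud(w)
cv2.imwrite('pics/f7.png',cv2.cvtColor(np.hstack([w['frame'][120:420,90:490],cv2.resize(a['frame'][205:280,200:300],(400,300),interpolation=2)]),4))
# upright check: plane normals of the held block seen by wrist cam (top face, side face)
P=C.reshape(-1,3);T=np.array(st['orientation']);L=(P-st['eef_pos'])@T
m=(abs(L[:,1])<.015)&(abs(L[:,0])<.05)&(abs(L[:,2])<.05)
Q=P[m];print(len(Q),Q.max(0),Q.min(0))
top=Q[Q[:,2]>np.percentile(Q[:,2],99.5)-.004];sd=Q[(Q[:,2]<np.percentile(Q[:,2],99.5)-.007)]
for n,q in(('top',top),('side',sd)):
    c=np.median(q,0);v=np.linalg.svd(q-c)[2][2];r=abs((q-c)@v);q=q[r<.002];v=np.linalg.svd(q-q.mean(0))[2][2];print(n,len(q),v.round(3),q.mean(0).round(3))
E
```

```text
[0.4917 0.0147 0.2443] [-0.3   0.04 -2.9 ] 0.3252101543401951
13205 [0.50683831 0.04574453 0.27021183] [ 0.47669317 -0.03293375  0.20917518]
top 128 [ 0.003 -0.204 -0.979] [ 0.493 -0.029  0.269]
side 1722 [ 1.    -0.007  0.005] [0.492 0.015 0.244]
```

View pics/f7.png

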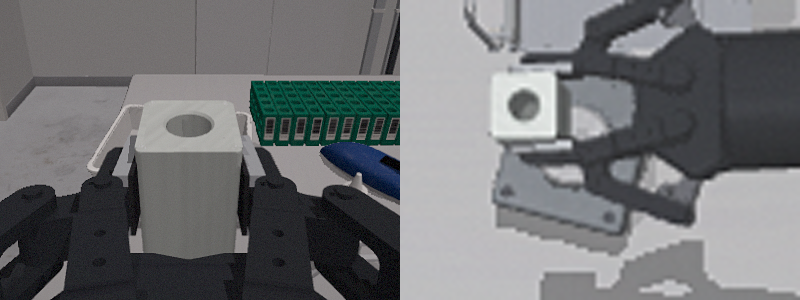

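The wrist crop shows the adapter held hole up (190,125), looking upright. One quick numeric check of its tilt and height.

```bash
python3 - <<'E'
from h import *
w=snap('wrist');C=cloud(w)
def fit(u0,u1,v0,v1):
    q=C[v0:v1,u0:u1].reshape(-1,3);
    for _ in range(4):
        c=np.median(q,0);v=np.linalg.svd(q-q.mean(0),full_matrices=False)[2][2];r=abs((q-q.mean(0))@v);q=q[r<max(.0015,np.percentile(r,80))] if _<3 else q
    return v.round(3),q.mean(0).round(4),len(q)
print('side',fit(240,325,285,360));print('top',fit(240,255,225,265),fit(310,325,225,265))
E
```

```text
side (array([ 0.003, -1.   , -0.011]), array([0.4932, 0.0085, 0.2387]), 5085)
top (array([ 0.996,  0.078, -0.039]), array([0.4804, 0.024 , 0.2617]), 332) (array([ 0.991, -0.086,  0.105]), array([0.5065, 0.0293, 0.259 ]), 335)
```

```bash
python3 -c "
from rig import robot
print(robot.close_job())"
```

```text
the job is handed in; nothing more can be done
None
```

I pressed the adapter, closed end down, onto the plunger until it hit its hard stop, then lifted it and handed the job in at about 13 s; it is held upright within 0.6°, hole up and still, with its lower end about 19 cm above the bench.

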